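Put the pattern weights away and lock their case

ROBOT

A 6-joint arm with a two-finger parallel gripper is mounted at the origin on the work surface. World frame = base frame: x ahead of the robot, y to its left, z up, the work surface at z = 0. Lengths are in m, angles in rad, forces in N, time in s.
With the tool pointing down it reaches from about 0.3 to 0.775 m from the base axis. Payload 14.6 kg.
Tool frame: the origin (TCP) lies midway between the tips of the shut fingers; the grasp point (between the pads) lies 19 mm behind it (tcp_to_grasp is the distance from the TCP to the grasp point, in m); z points along the fingers, y is the line along which they close (so a half turn about z gives the same grasp; the last joint's range is limited). The gripper opens to 94 mm and grips with 3 to 60 N. Pads are 16 mm wide; open, the fingers measure 119 mm over their backs; the gripper's body (75 mm by 177 mm) begins 78 mm behind the grasp point.
Start: joints at [1.111, 0.3, 1.521, -0, 1.321, -0.067], TCP at [0.211, 0.508, 0.205] pointing down, gripper open.
Joint ranges: [-3.03, 3.03], [-0.79, 2.21], [0.23, 2.52], [-1.04, 4.18], [0, 3.07], [-2.55, 2.55]. Speed limits (rad/s): [2.22, 2.22, 2.57, 3.14, 3.14, 3.14].

INTERFACE

Orientations are given as [roll, pitch, yaw] about the fixed x, y, z axes, in that order (R = Rz(yaw) Ry(pitch) Rx(roll)).
In Python, from station import * gives the robot as it stands.
- The arm moves only by the tool send_rows, never from a script. Its argument "motion" is a list of rows, each a list of 3 entries, a list of its own where there are three numbers: the shift along the tool's x, y, z in units of 0.03 m (1.0 is 0.03 m), then the turn, a rotation vector about the tool's x, y, z in units of 0.12 rad (1.0 is 0.12 rad), then the opening, from -1 (shut) to 1 (fully open). In form: [[[x, y, z], [rx, ry, rz], grip], ...]. A call has 1 to 12 rows; each row shifts and turns the commanded pose from where the row before left it, along the tool's axes as they then stand; what a row does not reach is not made up. A row lasts 1/10 s, in which the tool goes at most 50 mm and 8.59 degrees, less where a joint would pass 70% of its speed; a pose out of reach is approached as far as the arm can. A call with a number of a shift or a turn outside -1 to 1 is refused whole. A call with a gripper value outside its range is refused whole. The fingers move at their own pace and stop on an object; "squeeze" is the grip in N (left out, the last holds). Time passes only in rows, so rows that do not move let the fingers close. It gives the time, the measured TCP pose, the force, the opening and the grip force at its end, in the units of the state.
- get_obs(): the state, without advancing time (a new reading comes with each control period).
- camera(name): name is "scene" or "top" or "wrist"; returns a dict with "pixels" (480x640x3 uint8, red, green, blue), "depth" (480x640 float32, m along the optical axis (not along the pixel's ray), 0 where there is no reading), "fx", "fy", "cx", "cy" (pixels), "rvec" (rotation vector, rad) and "tvec" (3), from world to camera coordinates, as OpenCV has them. Camera axes: x right, y down, z forward; pixel columns grow to the right and rows downward; lengths in m; the calibration is good to about 2 mm. A picture is of the moment at which its call begins.
- hand_in(): hands the job in; it is judged then, once.
The state is a dict: "time_s": time; "qpos": joint angles; "joint_vel": joint speeds; "tau": joint torques, N m; "ee_pos": TCP position; "eef_rot": TCP orientation; "force": force on the tool from outside, world axes, zero at the start; "moment": the same for the moment, N m; "grip_width": finger opening in m; "grip_force": force on a finger pad.
Only numpy, scipy, OpenCV 4.12 (cv2) and the standard library are available. Lean on these libraries where they do the work, as an engineer would, in place of code of your own. Each camera call takes 0.05 s, during which the arm holds its last target. There are 200 camera calls.

TASK

The pattern cutting is finished: unlock the plywood case by turning its red latch knob until it clicks open, take the lid off, and stand every pattern weight on its base in the case, one to a compartment. Then put the lid back so that it sits level and fully home on the rim, and turn the knob back until it clicks locked over the lid. Leave the mug, pincushion and chalk box where they are.

Things in the scene. Friction and masses are not known exactly. Their poses are not given: they have to be found in the camera images.
- case: Fixed open square plywood case, 188 x 188 mm, 66 mm high, walls and floor 5 mm. Origin: centre of its underside, z up. Low cross dividers (tops 22 mm up) make four 87 mm compartments centred at x, y = +-45.5 mm in its frame; a gripper opened beyond 45 mm may touch the walls there. The grey latch housing (82 x 36 mm, 70 mm high) stands against its -x side; latch axis 124 mm from the centre.
- lid: Loose plywood lid 188 x 188 x 8 mm, 0.4 kg, over a locating panel 170 x 170 x 7 mm (4 mm play a side in the case). Origin: centre of the panel's underside, z up. Bar handle on top: 16 mm (lid's x) by 100 mm (lid's y), 15 to 51 mm above the origin. Starts seated: centred and square, origin 59 mm above the case's (any quarter turn fits). Room for it on the table to the right (-y).
- latch (a joint): Latch angle about a vertical axis, rad, growing anticlockwise from above. 0 = locked (steel arm along the case's +x, over the lid's edge); 1.35 = open (arm clear of the lid). Both are end stops, and a spring detent holds it at either: turning takes up to 0.22 N m, falling to none at the crest at 0.67, past which it snaps on to the other stop by itself.
- latch_grip (a point): Grip point on the latch knob's axis, 107.5 mm above the case's underside. The red knob is an upright bar 16 mm thick, 52 mm long, 84.5 to 126.5 mm above the case's underside, centred on the axis, its length along the point's x (the arm's direction). The arm below it, 8 mm thick, reaches 55 mm from the axis, 2.5 mm above the seated lid.
- weight0: Dark steel disc 60 mm across, 18 mm high, with a blue band, and a brass stem 24 mm across up to 50 mm above the base, to grip it by; about 0.35 kg. Origin: centre of its underside; z up. Two to four weights are present, standing on the paper pattern (0.6 mm) on the table to the left (+y) of the case.
- weight1: Dark steel disc 60 mm across, 18 mm high, with a blue band, and a brass stem 24 mm across up to 50 mm above the base, to grip it by; about 0.35 kg. Origin: centre of its underside; z up. Two to four weights are present, standing on the paper pattern (0.6 mm) on the table to the left (+y) of the case.
- weight2: Dark steel disc 60 mm across, 18 mm high, with a blue band, and a brass stem 24 mm across up to 50 mm above the base, to grip it by; about 0.35 kg. Origin: centre of its underside; z up. Two to four weights are present, standing on the paper pattern (0.6 mm) on the table to the left (+y) of the case.
- weight3: Dark steel disc 60 mm across, 18 mm high, with a blue band, and a brass stem 24 mm across up to 50 mm above the base, to grip it by; about 0.35 kg. Origin: centre of its underside; z up. Two to four weights are present, standing on the paper pattern (0.6 mm) on the table to the left (+y) of the case.
- mug: Blue mug, 80 mm across, 90 mm high; bystander. Origin: centre of its underside.
- pincushion: Red dome pincushion, 80 mm across, 42 mm high; bystander. Origin: centre of its underside.
- chalkbox: Yellow chalk box, 70 x 110 x 30 mm; bystander. Origin: centre of its underside.
Not all that is in view belongs to the job. Leave any pink or purple look-alike of the weight2 alone. What is shaped like the weight0 but green or purple is not meant.

How it is judged:
On the way, in this order (a step that is already met when the one before it is completed fails the run):
1. the latch knob is turned past its click to open (value of joint latch above 1.15 rad), for 0.2 s.
2. the lid is taken off, clear of the case (horizontal distance between lid and case above 0.15 m), for 0.2 s.
3. every weight stands in the case (x of weight0 in the frame of case between -0.085 and 0.085 m and y of weight0 in the frame of case between -0.085 and 0.085 m and z of each of weight0, weight1, weight2, weight3 in the frame of case below 0.012 m and angle between each of weight0, weight1, weight2, weight3's own z axis and vertical below 0.15 rad and x of weight1 in the frame of case between -0.085 and 0.085 m and y of weight1 in the frame of case between -0.085 and 0.085 m and x of weight2 in the frame of case between -0.085 and 0.085 m and y of weight2 in the frame of case between -0.085 and 0.085 m and x of weight3 in the frame of case between -0.085 and 0.085 m and y of weight3 in the frame of case between -0.085 and 0.085 m), for 0.2 s.
4. the lid sits level and fully home on the rim, the latch still open (horizontal distance between lid and case below 0.009 m and z of lid in the frame of case between 0.056 and 0.062 m and angle between lid's own z axis and vertical below 0.025 rad and value of joint latch above 1 rad), for 0.2 s.
5. the latch knob is turned back past its click to locked (value of joint latch below 0.15 rad), for 0.2 s.
At the end, for the whole second after the job is handed in: Every weight present stands in the case (within 85 mm of its centre along its axes, base below 12 mm, tilt under 0.15 rad); the lid is at rest, centred within 9 mm, origin 56 to 62 mm above the case underside, tilt under 0.025 rad; the latch reads -0.1 to 0.15 rad (all of step 3 and horizontal distance between lid and case below 0.009 m and z of lid in the frame of case between 0.056 and 0.062 m and angle between lid's own z axis and vertical below 0.025 rad and value of joint latch between -0.1 and 0.15 rad and linear speed of lid below 0.02 m/s); the robot touches nothing.
It fails at once if the mug is knocked or moved by more than 3 cm (distance of mug from where it was at the start of the episode above 0.03 m).
It fails at once if the pincushion is knocked or moved by more than 3 cm (distance of pincushion from where it was at the start of the episode above 0.03 m).
It fails at once if the chalkbox is knocked or moved by more than 3 cm (distance of chalkbox from where it was at the start of the episode above 0.03 m).
Of weight0, weight1, weight2, weight3 only 2 to 4 are there at a start; the rules pass over those that are not, and their reading is None.
At some moment in a run one of weight0, weight1, weight2, weight3, lid may be knocked a few centimetres aside while the robot is not near it.
It also fails if it takes over 210 s, if anything falls off the work surface, if the arm or the gripper's body presses on something with over 40 N, if the wrist force passes 120 N, or if a joint passes its speed limit or range.

## Working session

There is one attempt and no reset: what is moved stays moved. The work goes in short steps, Python scripts to look and compute and a tool call to move; the robot and the scene stay as the last step left them, time stands still between calls to the robot, and variables do not carry over. Pictures are saved under pics/ and viewed, at most 14 in all, crops included, and the job is handed in when it is done.

Besides the shell and the picture viewer there is one more tool, called after "Call:" as name(argument=value, ...), one argument or row to a line, values as JSON. send_rows: Moves the arm, as the interface text tells. Its arguments: {"type":"object","properties":{"motion":{"type":"array"},"squeeze":{"type":"number"}},"required":["motion"]}

```bash
mkdir -p pics; ls
python3 - <<'E'
from station import *
import cv2,numpy as np
o=get_obs();print({k:np.round(v,3).tolist() for k,v in o.items()})
for n in("top","scene"):
    c=camera(n);np.savez(f"{n}.npz",**c);cv2.imwrite(f"pics/{n}0.png",c["pixels"][:,:,::-1]);print(n,c["fx"],c["cx"],c["cy"],c["rvec"],c["tvec"])
E
```

```text
pics
{'time_s': 0.0, 'qpos': [1.111, 0.3, 1.522, -0.0, 1.321, -0.067], 'joint_vel': [0.001, -0.0, 0.0, -0.002, 0.001, -0.0], 'tau': [-0.001, -53.181, -35.274, 0.071, 0.024, -0.0], 'ee_pos': [0.21, 0.508, 0.205], 'eef_rot': [-3.14, -0.0, 2.749], 'force': [-0.091, -0.853, 0.431], 'moment': [-0.004, 0.049, 0.063], 'grip_force': 0.0, 'grip_width': 0.094}
top 517.6509700078377 322.28317203874445 242.7548058356323 [ 2.18811868 -2.13571843  0.15545322] [0.08597759 0.60099388 1.36309758]
scene 476.3702531676857 322.41743938424855 235.23526098929588 [ 2.46480393  0.66665334 -0.2063074 ] [-0.57549458 -0.11477307  1.34745044]
```

View pics/top0.png

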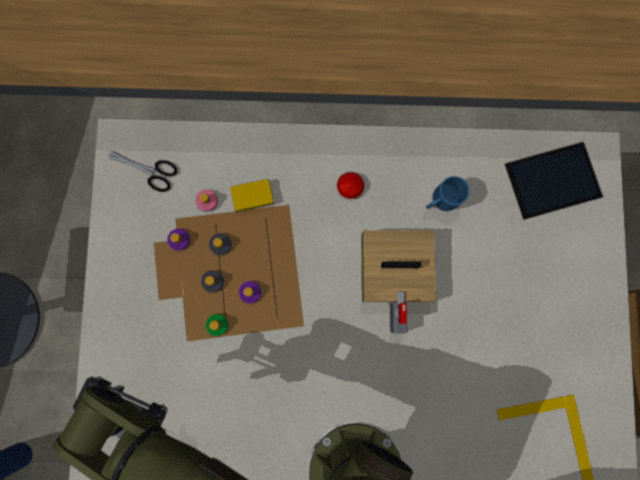

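View pics/scene0.png

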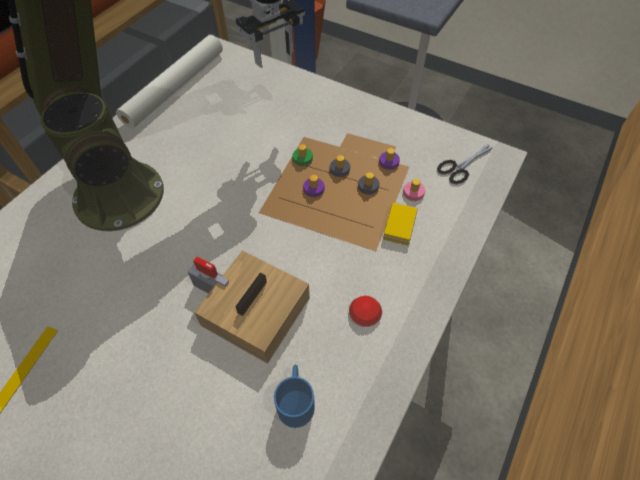

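Top view: dark discs at (220,243) and (213,281); purple at (178,238) and (250,292), green at (217,324), pink at (206,199). Only the two dark ones fit "dark steel with a blue band". The case is at about (400,265), with the knob at (403,312). I'll check the weights in a crop and measure.

```bash
cat > h.py <<'E'
import numpy as np,cv2
from scipy.spatial.transform import Rotation as Ro
from station import *
def load(n): return dict(np.load(n+".npz"))
def ray(c,u,v,z):
    R=cv2.Rodrigues(c["rvec"])[0];o=-R.T@c["tvec"]
    d=R.T@np.array([(u-c["cx"])/c["fx"],(v-c["cy"])/c["fy"],1.]);return o+d*(z-o[2])/d[2]
def cloud(c):
    R=cv2.Rodrigues(c["rvec"])[0];v,u=np.mgrid[:480,:640];z=c["depth"].astype(float)
    p=np.stack([(u-c["cx"])/c["fx"]*z,(v-c["cy"])/c["fy"]*z,z],-1)
    return (p-c["tvec"])@R
def blobs(mask,amin=15):
    n,l,s,ce=cv2.connectedComponentsWithStats(mask.astype(np.uint8));return [(l==i,ce[i],s[i]) for i in range(1,n) if s[i][4]>=amin]
def mrect(P):  # xy points -> centre,size,angle of long side
    (c,s,a)=cv2.minAreaRect(P.astype(np.float32)*1000);a=np.deg2rad(a)
    if s[0]<s[1]: s=s[::-1];a+=np.pi/2
    return np.round(np.array(c)/1000,4),np.round(s,1),round((a+np.pi/2)%np.pi-np.pi/2,4)
E
python3 - <<'E'
from h import *
c=load("scene");im=c["pixels"][:,:,::-1]
t=load("top");it=t["pixels"][:,:,::-1]
cv2.imwrite("pics/crop.png",np.vstack([cv2.resize(im[135:235,270:430],(640,400),interpolation=cv2.INTER_CUBIC)[:, :],cv2.resize(it[215:300,150:310],(640,200*0+190))]))
for n,k in(("top",t),("scene",c)):
    P=cloud(k);h=cv2.cvtColor(k["pixels"],cv2.COLOR_RGB2HSV);H,S,V=[h[...,i].astype(int) for i in range(3)]
    z=P[...,2]
    # brass
    for m,ce,s in blobs((H>10)&(H<24)&(S>150)&(V>120)&(z>.03)&(z<.07)&(P[...,1]>.1),8):
        print(n,"stem",ce.round(1),s[4],ray(k,*ce,.045).round(4),np.median(P[m],0).round(4))
    for m,ce,s in blobs((H<6)&(S>150)&(V>80)&(z>.095)&(z<.15)):
        print(n,"knob",ce.round(1),s[4],P[m].mean(0).round(4),P[m][:,2].max().round(4),mrect(P[m][:,:2]))
    m=(z>.055)&(z<.085)&(P[...,1]<.1)&(P[...,0]>.2)&(S>60)&(H>5)&(H<30)
    for m,ce,s in blobs(m,500): print(n,"lid",ce.round(1),s[4],np.median(P[m],0).round(4),mrect(P[m][:,:2]))
    m=(z>.09)&(z<.13)&(P[...,1]<.1)&(P[...,0]>.3)&(V<70)
    for m,ce,s in blobs(m,50): print(n,"bar",ce.round(1),s[4],np.median(P[m],0).round(4),mrect(P[m][:,:2]))
E
```

```text
top stem [203.3 197.1] 49 [0.7144 0.4263 0.045 ] [0.7136 0.426  0.0497]
top stem [174.6 237.1] 47 [0.6031 0.4971 0.045 ] [0.6029 0.4948 0.0493]
top stem [217.3 241.7] 52 [0.5935 0.3824 0.045 ] [0.5925 0.3822 0.05  ]
top stem [209.2 280.2] 54 [0.49   0.3987 0.045 ] [0.49   0.398  0.0505]
top stem [247.8 291.4] 48 [0.4627 0.2951 0.045 ] [0.4633 0.2941 0.05  ]
top stem [213.8 324.8] 49 [0.3732 0.3808 0.045 ] [0.3728 0.3799 0.0489]
top knob [402.7 313.7] 121 [ 0.4139 -0.1035  0.1237] 0.1313 (array([ 0.4157, -0.1042]), array([49.5, 15.6]), np.float64(0.0014))
top lid [399.  265.2] 4787 [ 0.5362 -0.1014  0.0742] (array([ 0.539 , -0.1033]), array([190.5, 189.2]), np.float64(0.0196))
top bar [401.2 264.1] 265 [ 0.5395 -0.1017  0.1094] (array([ 0.54  , -0.1021]), array([99., 16.]), np.float64(-1.5438))
scene stem [301.9 147.1] 32 [0.3736 0.3827 0.045 ] [0.3756 0.3796 0.049 ]
scene stem [390.3 150.7] 35 [0.6028 0.4995 0.045 ] [0.604  0.4955 0.0489]
scene stem [339.8 157.7] 38 [0.4899 0.4014 0.045 ] [0.4909 0.3978 0.0496]
scene stem [369.4 175.3] 42 [0.5936 0.3846 0.045 ] [0.5956 0.3802 0.0494]
scene stem [313.2 177.8] 42 [0.463  0.2977 0.045 ] [0.4647 0.2945 0.0487]
scene stem [415.7 181.7] 36 [0.7149 0.4281 0.045 ] [0.7154 0.4244 0.0495]
scene knob [204.5 266.3] 214 [ 0.4209 -0.1083  0.1185] 0.1298 (array([ 0.4179, -0.1057]), array([52.2, 16.8]), np.float64(-0.01))
scene lid [252.7 302.2] 5949 [ 0.5547 -0.1143  0.0731] (array([ 0.5387, -0.1024]), array([194.8, 189.6]), np.float64(0.017))
scene lid [626.6 440. ] 587 [1.3357 0.0106 0.0707] (array([1.3358, 0.0156]), array([168.5,   4.1]), np.float64(1.5683))
scene bar [250.5 293.1] 385 [ 0.5455 -0.1071  0.108 ] (array([ 0.5419, -0.104 ]), array([96.3, 17.1]), np.float64(-1.5561))
```

View pics/crop.png

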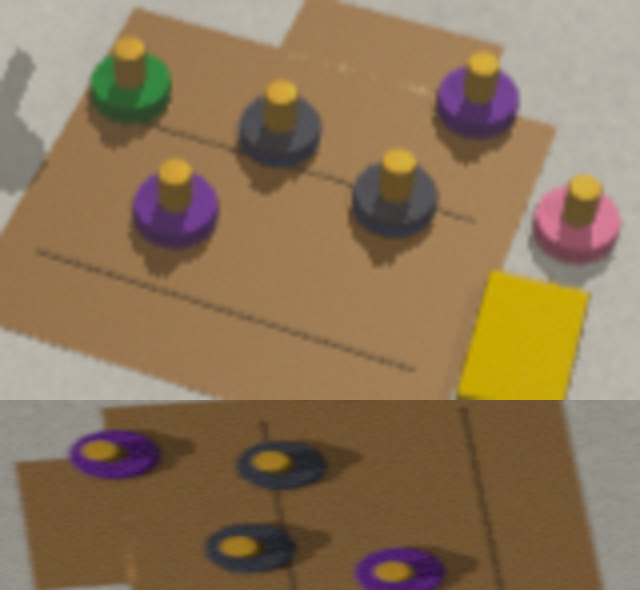

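Confirmed: two dark, blue-banded weights are present, at world (0.490, 0.399) and (0.594, 0.383). The green, purple and pink ones are decoys. The case is at (0.539, -0.103) with yaw about 0.02, and the latch axis is at (0.415, -0.105).

```bash
cat >> h.py <<'E'
def plan(x,y,z,yaw=None):
    o=get_obs();R=Ro.from_euler("xyz",o["eef_rot"]);d=np.array([x,y,z])-o["ee_pos"]
    T=Ro.from_euler("xyz",[np.pi,0,o["eef_rot"][2] if yaw is None else yaw])
    print("t",round(o["time_s"],2),"pos",np.round(o["ee_pos"],4),"rot",np.round(o["eef_rot"],4),"w",np.round(o["grip_width"],4),"F",np.round(o["force"],1),"q",np.round(o["qpos"],2))
    print("shift now",(R.inv().apply(d)/.03).round(2),"turn",((R.inv()*T).as_rotvec()/.12).round(2),"shift after turn",(T.inv().apply(d)/.03).round(2))
E
python3 -c "
from h import *
plan(.415,-.105,.205,.02)"
```

```text
t 0.1 pos [0.2104 0.5079 0.205 ] rot [-3.1406e+00 -1.0000e-04  2.7488e+00] w 0.0939 F [-0.6 -0.1 -0.2] q [ 1.11  0.3   1.52 -0.    1.32 -0.07]
shift now [-1.412e+01 -1.626e+01  1.000e-02] turn [-0.000e+00  1.000e-02  2.274e+01] shift after turn [ 6.41 20.56 -0.  ]
```

Call:
send_rows(
  motion=[
    [[-0.59,-0.68,0],[0,0,0],0],
    [[-0.59,-0.68,0],[0,0,0],0],
    [[-0.59,-0.68,0],[0,0,0],0],
    [[-0.59,-0.68,0],[0,0,0],0],
    [[-0.59,-0.68,0],[0,0,0],0],
    [[-0.59,-0.68,0],[0,0,0],0],
    [[-0.59,-0.68,0],[0,0,0],0],
    [[-0.59,-0.68,0],[0,0,0],0],
    [[-0.59,-0.68,0],[0,0,0],0],
    [[-0.59,-0.68,0],[0,0,0],0],
    [[-0.59,-0.68,0],[0,0,0],0],
    [[-0.59,-0.68,0],[0,0,0],0],
  ],
)

```text
time_s: 1.3
ee_pos: [0.3131, 0.1995, 0.2053]
eef_rot: [-3.141, -0.0, 2.749]
force: [0.5, 0.3, 0.6]
grip_width: 0.0473
grip_force: 0.0
```

Call:
send_rows(
  motion=[
    [[-0.59,-0.68,0],[0,0,0],0],
    [[-0.59,-0.68,0],[0,0,0],0],
    [[-0.59,-0.68,0],[0,0,0],0],
    [[-0.59,-0.68,0],[0,0,0],0],
    [[-0.59,-0.68,0],[0,0,0],0],
    [[-0.59,-0.68,0],[0,0,0],0],
    [[-0.59,-0.68,0],[0,0,0],0],
    [[-0.59,-0.68,0],[0,0,0],0],
    [[-0.59,-0.68,0],[0,0,0],0],
    [[-0.59,-0.68,0],[0,0,0],0],
    [[-0.59,-0.68,0],[0,0,0],0],
    [[-0.59,-0.68,0],[0,0,0],0],
  ],
)

```text
time_s: 2.5
ee_pos: [0.4156, -0.1079, 0.2053]
eef_rot: [3.142, -0.0, 2.749]
force: [0.2, -0.4, -0.7]
grip_width: 0.0472
grip_force: 0.0
```

Call:
send_rows(
  motion=[
    [[0,0,0],[0,0,1],0],
    [[0,0,0],[0,0,1],0],
    [[0,0,0],[0,0,1],0],
    [[0,0,0],[0,0,1],0],
    [[0,0,0],[0,0,1],0],
    [[0,0,0],[0,0,1],0],
    [[0,0,0],[0,0,1],0],
    [[0,0,0],[0,0,1],0],
    [[0,0,0],[0,0,1],0],
    [[0,0,0],[0,0,1],0],
    [[0,0,0],[0,0,1],0],
    [[0,0,0],[0,0,1],0],
  ],
)

```text
time_s: 3.7
ee_pos: [0.4154, -0.1068, 0.2052]
eef_rot: [-3.141, -0.0, 1.304]
force: [-0.6, 0.2, -0.7]
grip_width: 0.0472
grip_force: 0.0
```

Call:
send_rows(
  motion=[
    [[0,0,0],[0,0,1],0],
    [[0,0,0],[0,0,1],0],
    [[0,0,0],[0,0,1],0],
    [[0,0,0],[0,0,1],0],
    [[0,0,0],[0,0,1],0],
    [[0,0,0],[0,0,1],0],
    [[0,0,0],[0,0,1],0],
    [[0,0,0],[0,0,1],0],
    [[0,0,0],[0,0,1],0],
    [[0,0,0],[0,0,1],0],
    [[0,0,0],[0,0,0.74],0],
    [[0,0,0],[0,0,0],0],
  ],
)

```text
time_s: 4.9
ee_pos: [0.4155, -0.1068, 0.2053]
eef_rot: [-3.141, 0.0, 0.019]
force: [0.8, -0.9, -0.8]
grip_width: 0.0469
grip_force: 0.0
```

Run:
```python
from h import *
plan(.415,-.105,.0885,.02)
c=camera("wrist");np.savez("wrist.npz",**c);P=cloud(c);h=cv2.cvtColor(c["pixels"],cv2.COLOR_RGB2HSV);H,S,V=[h[...,i].astype(int) for i in range(3)];z=P[...,2]
for m,ce,s in blobs((H<6)&(S>150)&(V>60)&(z>.12)&(z<.135),100): print("knobtop",s[4],ce,mrect(P[m][:,:2]),np.median(z[m]))
cv2.imwrite("pics/w1.png",c["pixels"][:,:,::-1])
```

```text
t 4.9 pos [ 0.4155 -0.1068  0.2053] rot [-3.1415e+00  4.0000e-04  1.8600e-02] w 0.0469 F [ 0.8 -0.9 -0.8] q [-0.34  0.03  1.84 -0.    1.28  1.22]
shift now [-0.01 -0.06  3.89] turn [-0.    0.   -0.01] shift after turn [-0.01 -0.06  3.89]
knobtop 1218 [310.22495895 243.25041051] (array([ 0.4174, -0.1035]), array([51. , 15.1]), np.float64(0.0232)) 0.12600754645569773
```

View pics/w1.png

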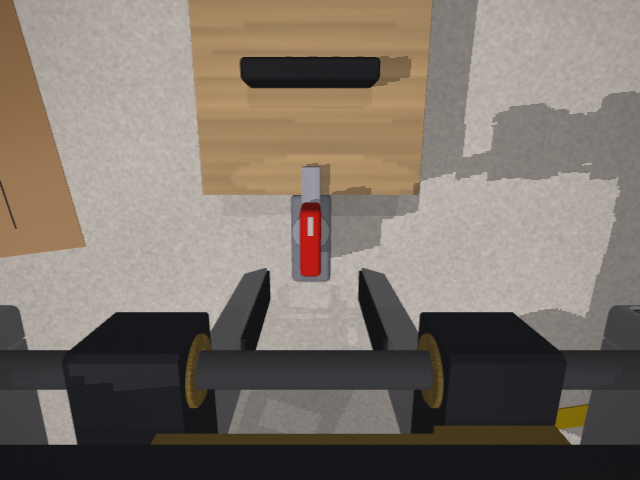

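Wrist view: the knob, at (310,243), lies between and ahead of the fingers at yaw about 0.02 and world (0.416, -0.104). I'll descend, grip and turn anticlockwise.

Call:
send_rows(
  motion=[
    [[0.02,-0.1,0.6],[0,0,0],0],
    [[0,0,0.6],[0,0,0],0],
    [[0,0,0.6],[0,0,0],0],
    [[0,0,0.6],[0,0,0],0],
    [[0,0,0.6],[0,0,0],0],
    [[0,0,0.5],[0,0,0],0],
    [[0,0,0.35],[0,0,0],0],
    [[0,0,0],[0,0,0],-1],
    [[0,0,0],[0,0,0],-1],
    [[0,0,0],[0,0,0],-1],
    [[0,0,0],[0,0,0],-1],
    [[0,0,0],[0,0,0],-1],
  ],
  squeeze=30,
)

```text
time_s: 6.15
ee_pos: [0.4164, -0.1039, 0.0905]
eef_rot: [3.141, -0.001, 0.02]
force: [-0.1, 0.3, 4.4]
grip_width: 0.0156
grip_force: 30.0
```

Call:
send_rows(
  motion=[
    [[0,0,0],[0,0,-0.6],-1],
    [[0,0,0],[0,0,-0.6],-1],
    [[0,0,0],[0,0,-0.6],-1],
    [[0,0,0],[0,0,-0.6],-1],
    [[0,0,0],[0,0,-0.6],-1],
  ],
)

```text
time_s: 6.65
ee_pos: [0.4164, -0.104, 0.0905]
eef_rot: [3.141, -0.001, 0.383]
force: [-1.1, -0.3, 4.0]
grip_width: 0.0157
grip_force: 30.0
```

Call:
send_rows(
  motion=[
    [[0,0,0],[0,0,-0.8],-1],
    [[0,0,0],[0,0,-0.8],-1],
    [[0,0,0],[0,0,-0.8],-1],
    [[0,0,0],[0,0,-0.8],-1],
    [[0,0,0],[0,0,-0.8],-1],
    [[0,0,0],[0,0,-0.8],-1],
    [[0,0,0],[0,0,-0.8],-1],
    [[0,0,0],[0,0,-0.8],-1],
    [[0,0,0],[0,0,-0.8],-1],
    [[0,0,0],[0,0,-0.8],-1],
    [[0,0,0],[0,0,-0.2],-1],
    [[0,0,0],[0,0,0],-1],
  ],
)

```text
time_s: 7.85
ee_pos: [0.4165, -0.104, 0.0904]
eef_rot: [3.14, 0.0, 1.363]
force: [0.3, -0.3, 6.2]
grip_width: 0.0158
grip_force: 30.0
```

Call:
send_rows(
  motion=[
    [[0,0,0],[0,0,0],0],
    [[0,0,0],[0,0,0],0],
    [[0,0,0],[0,0,0],0],
    [[0,0,-0.8],[0,0,0],0],
    [[0,0,-0.8],[0,0,0],0],
    [[0,0,-0.8],[0,0,0],0],
    [[0,0,-0.8],[0,0,0],0],
    [[0,0,-0.8],[0,0,0],0],
  ],
)

```text
time_s: 8.65
ee_pos: [0.4159, -0.1037, 0.2108]
eef_rot: [-3.141, -0.0, 1.363]
force: [0.3, 0.5, -0.4]
grip_width: 0.047
grip_force: 0.0
```

Run:
```python
from h import *
c=camera("wrist");P=cloud(c);h=cv2.cvtColor(c["pixels"],cv2.COLOR_RGB2HSV);H,S,V=[h[...,i].astype(int) for i in range(3)];z=P[...,2]
for m,ce,s in blobs((H<6)&(S>150)&(V>60)&(z>.12)&(z<.135),100): print("knobtop",s[4],ce,mrect(P[m][:,:2]),np.median(z[m]))
for m,ce,s in blobs((V<70)&(z>.105)&(z<.115),300): print("bar",s[4],ce,mrect(P[m][:,:2]),np.median(z[m]))
plan(.54,-.1025,.2,1.591)
```

```text
knobtop 1168 [314.64640411 242.80993151] (array([ 0.4168, -0.1029]), array([51. , 14.7]), np.float64(1.3687)) 0.12607867029186304
bar 2576 [466.00388199 200.33540373] (array([ 0.5404, -0.1008]), array([99.5, 16. ]), np.float64(-1.5539)) 0.1094029338811314
t 8.7 pos [ 0.4171 -0.1041  0.2145] rot [3.1370e+00 4.0000e-04 1.3634e+00] w 0.0473 F [0.3 0.3 3.1] q [-0.33  0.02  1.83  0.    1.29 -0.12]
shift now [0.9  3.99 0.5 ] turn [ 0.04  0.01 -1.9 ] shift after turn [-0.03  4.1   0.48]
```

Latch is open at 1.35. Next I'll grip the lid's bar.

Call:
send_rows(
  motion=[
    [[0,0,0],[0,0,-0.95],0],
    [[0,0,0],[0,0,-0.95],0],
    [[-0.06,0.82,0],[0,0,0],0],
    [[0,0.82,0],[0,0,0],0],
    [[0,0.82,0],[0,0,0],0],
    [[0,0.82,0],[0,0,0],0],
    [[0,0.82,0],[0,0,0],0],
    [[0,0,0],[0,0,0],0],
  ],
)

```text
time_s: 9.5
ee_pos: [0.5405, -0.1027, 0.2089]
eef_rot: [-3.141, -0.0, 1.592]
force: [0.2, -0.2, -0.3]
grip_width: 0.0469
grip_force: 0.0
```

Run:
```python
from h import *
plan(.5403,-.1015,.080,1.589)
```

```text
t 9.5 pos [ 0.5405 -0.1027  0.2089] rot [-3.1406e+00 -5.0000e-04  1.5920e+00] w 0.0469 F [ 0.2 -0.2 -0.3] q [-0.25  0.3   1.51  0.    1.33 -0.28]
shift now [ 0.04 -0.    4.3 ] turn [-0.01 -0.    0.02] shift after turn [ 0.04 -0.01  4.3 ]
```

Call:
send_rows(
  motion=[
    [[0.04,0,0.7],[0,0,0],0],
    [[0,0,0.7],[0,0,0],0],
    [[0,0,0.7],[0,0,0],0],
    [[0,0,0.7],[0,0,0],0],
    [[0,0,0.7],[0,0,0],0],
    [[0,0,0.5],[0,0,0],0],
    [[0,0,0.3],[0,0,0],0],
    [[0,0,0],[0,0,0],-1],
    [[0,0,0],[0,0,0],-1],
    [[0,0,0],[0,0,0],-1],
    [[0,0,0],[0,0,0],-1],
    [[0,0,0],[0,0,0],-1],
  ],
  squeeze=45,
)

```text
time_s: 10.7
ee_pos: [0.5404, -0.1019, 0.0819]
eef_rot: [3.138, 0.001, 1.592]
force: [7.2, 0.4, -1.6]
grip_width: 0.0155
grip_force: 45.0
```

Call:
send_rows(
  motion=[
    [[0,0,-0.2],[0,0,0],-1],
    [[0,0,-0.4],[0,0,0],-1],
    [[0,0,-0.6],[0,0,0],-1],
    [[0,0,-0.6],[0,0,0],-1],
    [[0,0,-0.6],[0,0,0],-1],
    [[0,0,-0.6],[0,0,0],-1],
    [[0,0,-0.4],[0,0,0],-1],
    [[0,0,0],[0,0,0],-1],
  ],
)

```text
time_s: 11.5
ee_pos: [0.5395, -0.1019, 0.1846]
eef_rot: [3.139, 0.001, 1.592]
force: [-0.8, -0.1, -5.4]
grip_width: 0.0155
grip_force: 45.0
```

Run:
```python
from h import *
plan(.47,-.38,.18,1.589)
```

```text
t 11.5 pos [ 0.5395 -0.1019  0.1846] rot [3.1393e+00 7.0000e-04 1.5919e+00] w 0.0155 F [-0.8 -0.1 -5.4] q [-0.25  0.31  1.55 -0.    1.27 -0.27]
shift now [-9.22 -2.51  0.15] turn [0.02 0.01 0.02] shift after turn [-9.23 -2.48  0.15]
```

Call:
send_rows(
  motion=[
    [[-0.85,-0.23,0],[0,0,0],-1],
    [[-0.85,-0.23,0],[0,0,0],-1],
    [[-0.85,-0.23,0],[0,0,0],-1],
    [[-0.85,-0.23,0],[0,0,0],-1],
    [[-0.85,-0.23,0],[0,0,0],-1],
    [[-0.85,-0.23,0],[0,0,0],-1],
    [[-0.85,-0.23,0],[0,0,0],-1],
    [[-0.85,-0.23,0],[0,0,0],-1],
    [[-0.85,-0.23,0],[0,0,0],-1],
    [[-0.85,-0.23,0],[0,0,0],-1],
    [[-0.85,-0.23,0],[0,0,0],-1],
    [[0,0,0],[0,0,0],-1],
  ],
)

```text
time_s: 12.7
ee_pos: [0.4677, -0.3861, 0.1815]
eef_rot: [-3.14, -0.001, 1.589]
force: [-0.5, -0.2, -5.3]
grip_width: 0.0156
grip_force: 45.0
```

Call:
send_rows(
  motion=[
    [[0,0,0.7],[0,0,0],-1],
    [[0,0,0.7],[0,0,0],-1],
    [[0,0,0.7],[0,0,0],-1],
    [[0,0,0.7],[0,0,0],-1],
    [[0,0,0.7],[0,0,0],-1],
    [[0,0,0.7],[0,0,0],-1],
    [[0,0,0.4],[0,0,0],-1],
    [[0,0,0.3],[0,0,0],-1],
    [[0,0,0.2],[0,0,0],-1],
    [[0,0,0.2],[0,0,0],-1],
    [[0,0,0],[0,0,0],-1],
  ],
)

```text
time_s: 13.8
ee_pos: [0.4691, -0.3837, 0.0236]
eef_rot: [-3.141, -0.0, 1.592]
force: [0.3, 1.2, -5.1]
grip_width: 0.0157
grip_force: 45.0
```

Run:
```python
from h import *
plan(.47,-.38,.0229,1.589)
```

```text
t 13.8 pos [ 0.4691 -0.3837  0.0236] rot [-3.1413e+00 -3.0000e-04  1.5920e+00] w 0.0157 F [ 0.3  1.2 -5.1] q [-0.75  0.62  1.51 -0.    1.01 -0.77]
shift now [0.12 0.03 0.02] turn [-0.   -0.    0.02] shift after turn [0.12 0.03 0.02]
```

Call:
send_rows(
  motion=[
    [[0,0,0.03],[0,0,0],-1],
    [[0,0,0],[0,0,0],0],
    [[0,0,0],[0,0,0],0],
    [[0,0,0],[0,0,0],0],
    [[0,0,-0.7],[0,0,0],0],
    [[0,0,-0.7],[0,0,0],0],
    [[0,0,-0.7],[0,0,0],0],
    [[0,0,-0.7],[0,0,0],0],
    [[0,0,-0.7],[0,0,0],0],
    [[0,0,-0.7],[0,0,0],0],
    [[0,0,-0.7],[0,0,0],0],
    [[0,0,0],[0,0,0],0],
  ],
)

```text
time_s: 15.0
ee_pos: [0.47, -0.3846, 0.1733]
eef_rot: [3.138, 0.004, 1.592]
force: [-0.2, -0.7, -1.3]
grip_width: 0.0473
grip_force: 0.0
```

Run:
```python
from h import *
plan(.49,.40,.17,1.589)
t=camera("top");cv2.imwrite("pics/top1.png",t["pixels"][:,:,::-1])
P=cloud(t);h=cv2.cvtColor(t["pixels"],cv2.COLOR_RGB2HSV);H,S,V=[h[...,i].astype(int) for i in range(3)];z=P[...,2]
for m,ce,s in blobs((H>10)&(H<24)&(S>150)&(V>120)&(z>.03)&(z<.07)&(P[...,1]>.1),8): print(ce.round(1),ray(t,*ce,.05).round(4))
```

```text
t 15.0 pos [ 0.47   -0.3846  0.1733] rot [3.1378 0.0037 1.592 ] w 0.0473 F [-0.2 -0.7 -1.3] q [-0.75  0.45  1.39 -0.    1.29 -0.77]
shift now [2.613e+01 1.220e+00 2.000e-02] turn [0.03 0.03 0.03] shift after turn [26.14  1.14  0.11]
[203.4 197. ] [0.7136 0.4248 0.05  ]
[174.7 237.2] [0.6022 0.4956 0.05  ]
[217.2 241.8] [0.5926 0.3817 0.05  ]
[209.2 280. ] [0.4902 0.3977 0.05  ]
[247.9 291.3] [0.4627 0.2943 0.05  ]
[213.8 324.7] [0.3737 0.3799 0.05  ]
```

View pics/top1.png

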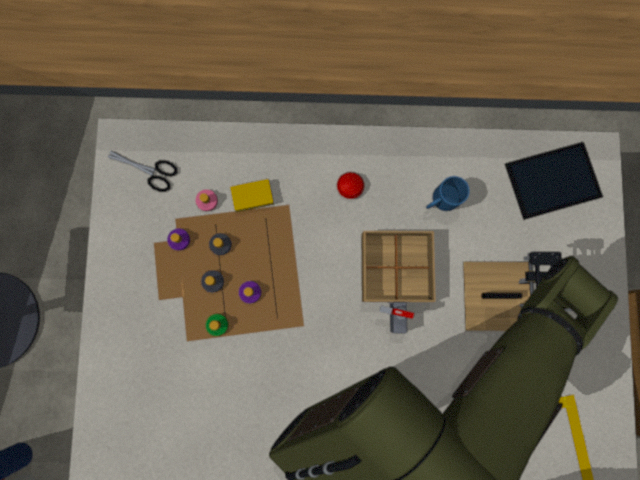

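Lid sits clear on the table, bar at (502,295); the case is open at (398,267) and the weights haven't moved. Next, the first weight.

Call:
send_rows(
  motion=[
    [[0.97,0.045,0],[0,0,0],0],
    [[0.97,0.045,0],[0,0,0],0],
    [[0.97,0.045,0],[0,0,0],0],
    [[0.97,0.045,0],[0,0,0],0],
    [[0.97,0.045,0],[0,0,0],0],
    [[0.97,0.045,0],[0,0,0],0],
    [[0.97,0.045,0],[0,0,0],0],
    [[0.97,0.045,0],[0,0,0],0],
    [[0.97,0.045,0],[0,0,0],0],
  ],
)

```text
time_s: 15.95
ee_pos: [0.4752, -0.1204, 0.1688]
eef_rot: [-3.14, -0.001, 1.592]
force: [0.7, -0.3, -0.0]
grip_width: 0.0475
grip_force: 0.0
```

Call:
send_rows(
  motion=[
    [[0.97,0.045,0],[0,0,0],0],
    [[0.97,0.045,0],[0,0,0],0],
    [[0.97,0.045,0],[0,0,0],0],
    [[0.97,0.045,0],[0,0,0],0],
    [[0.97,0.045,0],[0,0,0],0],
    [[0.97,0.045,0],[0,0,0],0],
    [[0.97,0.045,0],[0,0,0],0],
    [[0.97,0.045,0],[0,0,0],0],
    [[0.97,0.045,0],[0,0,0],0],
  ],
)

```text
time_s: 16.85
ee_pos: [0.4818, 0.1415, 0.1688]
eef_rot: [-3.14, 0.0, 1.592]
force: [0.1, 0.8, -0.1]
grip_width: 0.0469
grip_force: 0.0
```

Call:
send_rows(
  motion=[
    [[0.97,0.045,0],[0,0,0],0],
    [[0.97,0.045,0],[0,0,0],0],
    [[0.97,0.045,0],[0,0,0],0],
    [[0.97,0.045,0],[0,0,0],0],
    [[0.97,0.045,0],[0,0,0],0],
    [[0.97,0.045,0],[0,0,0],0],
    [[0.97,0.045,0],[0,0,0],0],
    [[0.97,0.045,0],[0,0,0],0],
    [[0.97,0.045,0],[0,0,0],0],
    [[0,0,0],[0,0,0],0],
  ],
)

```text
time_s: 17.85
ee_pos: [0.488, 0.4048, 0.168]
eef_rot: [-3.14, 0.001, 1.594]
force: [0.5, 0.1, -0.2]
grip_width: 0.047
grip_force: 0.0
```

```bash
cat > stem.py <<'E'
from h import *
t=camera("top");t2=camera("wrist")
for n,c in(("top",t),("wrist",t2)):
    P=cloud(c);h=cv2.cvtColor(c["pixels"],cv2.COLOR_RGB2HSV);H,S,V=[h[...,i].astype(int) for i in range(3)];z=P[...,2]
    for m,ce,s in blobs((H>10)&(H<24)&(S>120)&(V>60)&(z>.048)&(z<.06)&(P[...,1]>.1),20):
        q=P[m]; d=q[:,2]>.0; print(n,ce.round(1),s[4],cv2.minEnclosingCircle((q[:,:2]*1000).astype(np.float32)))
E
python3 stem.py; python3 -c "
from h import *
plan(.49,.3985,.024,1.592)"
```

```text
top [203.1 197.2] 39 ((713.1678466796875, 425.39642333984375), 11.388346672058105)
top [217.2 241.8] 45 ((592.6508178710938, 381.2789611816406), 12.084372520446777)
top [210.9 278.9] 26 ((492.1098937988281, 395.1111755371094), 10.766082763671875)
top [247.9 291.3] 43 ((462.5279541015625, 293.8686828613281), 10.868555068969727)
wrist [463.1 120.2] 683 ((604.015625, 498.0669860839844), 11.67480182647705)
wrist [584.5 212.1] 592 ((715.40771484375, 426.9639892578125), 12.379083633422852)
wrist [317.8 237.3] 563 ((491.78570556640625, 399.9846496582031), 11.803354263305664)
wrist [183.1 254. ] 528 ((375.38446044921875, 382.47705078125), 11.484468460083008)
wrist [435.1 258. ] 538 ((593.8041381835938, 383.84857177734375), 12.200006484985352)
wrist [285.7 342. ] 344 ((464.96954345703125, 298.0423278808594), 11.423503875732422)
t 17.95 pos [0.4885 0.4023 0.1685] rot [-3.1400e+00  1.3000e-03  1.5928e+00] w 0.0473 F [0.  0.6 0.5] q [ 0.63  0.52  1.31 -0.    1.32  0.61]
shift now [-0.12  0.06  4.82] turn [-0.01  0.01  0.01] shift after turn [-0.13  0.05  4.82]
```

Call:
send_rows(
  motion=[
    [[-0.1,0.06,0.7],[0,0,0],0],
    [[0,0,0.7],[0,0,0],0],
    [[0,0,0.7],[0,0,0],0],
    [[0,0,0.7],[0,0,0],0],
    [[0,0,0.7],[0,0,0],0],
    [[0,0,0.6],[0,0,0],0],
    [[0,0,0.4],[0,0,0],0],
    [[0,0,0.3],[0,0,0],0],
    [[0,0,0],[0,0,0],-1],
    [[0,0,0],[0,0,0],-1],
    [[0,0,0],[0,0,0],-1],
    [[0,0,0],[0,0,0],-1],
  ],
  squeeze=35,
)

```text
time_s: 19.15
ee_pos: [0.4913, 0.3997, 0.0269]
eef_rot: [3.14, -0.001, 1.592]
force: [0.7, -1.4, 1.6]
grip_width: 0.0234
grip_force: 35.0
```

Call:
send_rows(
  motion=[
    [[0,0,-0.4],[0,0,0],-1],
    [[0,0,-0.7],[0,0,0],-1],
    [[0,0,-0.7],[0,0,0],-1],
    [[0,0,-0.7],[0,0,0],-1],
    [[0,0,-0.7],[0,0,0],-1],
    [[0,0,-0.7],[0,0,0],-1],
    [[0,0,-0.3],[0,0,0],-1],
    [[0,0,0],[0,0,0],-1],
  ],
)

```text
time_s: 19.95
ee_pos: [0.491, 0.3997, 0.1534]
eef_rot: [3.14, -0.001, 1.592]
force: [0.9, -0.1, -4.2]
grip_width: 0.0233
grip_force: 35.0
```

```bash
python3 -c "
from h import *
plan(.5863,-.1467,.16,1.589)"
```

```text
t 19.95 pos [0.491  0.3997 0.1534] rot [ 3.1400e+00 -1.1000e-03  1.5921e+00] w 0.0233 F [ 0.9 -0.1 -4.2] q [0.63 0.53 1.33 0.   1.29 0.6 ]
shift now [-18.28   2.79  -0.24] turn [ 0.01 -0.01  0.03] shift after turn [-18.27   2.84  -0.22]
```

Weight 1 held. I'll carry it to the far right compartment.

Call:
send_rows(
  motion=[
    [[-0.91,0.14,0],[0,0,0],-1],
    [[-0.91,0.14,0],[0,0,0],-1],
    [[-0.91,0.14,0],[0,0,0],-1],
    [[-0.91,0.14,0],[0,0,0],-1],
    [[-0.91,0.14,0],[0,0,0],-1],
    [[-0.91,0.14,0],[0,0,0],-1],
    [[-0.91,0.14,0],[0,0,0],-1],
    [[-0.91,0.14,0],[0,0,0],-1],
    [[-0.91,0.14,0],[0,0,0],-1],
    [[-0.91,0.14,0],[0,0,0],-1],
  ],
)

```text
time_s: 20.95
ee_pos: [0.538, 0.1263, 0.1508]
eef_rot: [-3.14, 0.0, 1.592]
force: [0.9, -0.5, -4.2]
grip_width: 0.0238
grip_force: 35.0
```

Call:
send_rows(
  motion=[
    [[-0.91,0.14,0],[0,0,0],-1],
    [[-0.91,0.14,0],[0,0,0],-1],
    [[-0.91,0.14,0],[0,0,0],-1],
    [[-0.91,0.14,0],[0,0,0],-1],
    [[-0.91,0.14,0],[0,0,0],-1],
    [[-0.91,0.14,0],[0,0,0],-1],
    [[-0.91,0.14,0],[0,0,0],-1],
    [[-0.91,0.14,0],[0,0,0],-1],
    [[-0.91,0.14,0],[0,0,0],-1],
    [[-0.91,0.14,0],[0,0,0],-1],
    [[0,0,0],[0,0,0],-1],
    [[0,0,0],[0,0,0],-1],
  ],
)

```text
time_s: 22.15
ee_pos: [0.5858, -0.1447, 0.1508]
eef_rot: [-3.14, -0.001, 1.591]
force: [-0.9, 0.0, -4.1]
grip_width: 0.0236
grip_force: 35.0
```

Run:
```python
from h import *
plan(.5863,-.1467,.0314,1.589)
c=camera("wrist");cv2.imwrite("pics/w2.png",c["pixels"][:,:,::-1]);P=cloud(c);z=P[...,2];h=cv2.cvtColor(c["pixels"],cv2.COLOR_RGB2HSV);H,S=h[...,0],h[...,1]
m=(abs(z-.066)<.002)&(H>5)&(H<30)&(S>50)
for m,ce,s in blobs(m,60): print("rim",ce.round(),s,mrect(P[m][:,:2]))
```

```text
t 22.15 pos [ 0.5858 -0.1447  0.1508] rot [-3.1396e+00 -8.0000e-04  1.5910e+00] w 0.0236 F [-0.9  0.  -4.1] q [-0.3   0.47  1.42  0.    1.25 -0.32]
shift now [-0.07  0.02  3.98] turn [-0.02 -0.01  0.02] shift after turn [-0.07  0.02  3.98]
rim [242. 144.] [ 108   45  281  260 7036] (array([ 0.5403, -0.1014]), array([189. , 188.6]), np.float64(0.019))
```

View pics/w2.png

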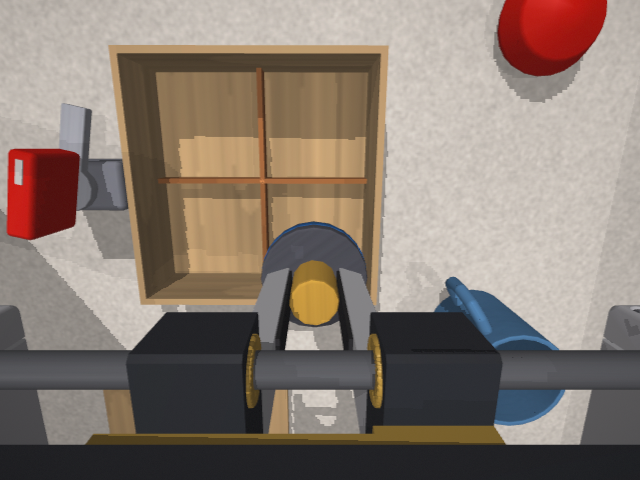

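Wrist view: the weight, with its blue band, is upright over the right-hand far compartment. The rim fit gives the case centre as (0.5403, -0.1014), yaw 0.019.

Call:
send_rows(
  motion=[
    [[-0.06,0.02,0.7],[0,0,0],-1],
    [[0,0,0.7],[0,0,0],-1],
    [[0,0,0.7],[0,0,0],-1],
    [[0,0,0.6],[0,0,0],-1],
    [[0,0,0.5],[0,0,0],-1],
    [[0,0,0.4],[0,0,0],-1],
    [[0,0,0.2],[0,0,0],-1],
    [[0,0,0.15],[0,0,0],-1],
    [[0,0,0.05],[0,0,0],-1],
    [[0,0,0],[0,0,0],-1],
  ],
)

```text
time_s: 23.2
ee_pos: [0.5872, -0.1464, 0.0324]
eef_rot: [3.141, 0.0, 1.592]
force: [0.8, -0.0, -4.2]
grip_width: 0.0239
grip_force: 35.0
```

```bash
python3 -c "
from h import *
plan(.5863,-.1467,.0313,1.589)"
```

```text
t 23.2 pos [ 0.5872 -0.1464  0.0324] rot [3.1411e+00 2.0000e-04 1.5920e+00] w 0.0239 F [ 0.8 -0.  -4.2] q [-0.3   0.61  1.51 -0.    1.03 -0.33]
shift now [-0.01 -0.03  0.04] turn [0.   0.   0.02] shift after turn [-0.01 -0.03  0.04]
```

Call:
send_rows(
  motion=[
    [[0,0,0.04],[0,0,0],-1],
    [[0,0,0.02],[0,0,0],-1],
    [[0,0,0],[0,0,0],-0.15],
    [[0,0,0],[0,0,0],-0.15],
    [[0,0,0],[0,0,0],-0.15],
    [[0,0,-0.6],[0,0,0],-0.15],
    [[0,0,-0.7],[0,0,0],-0.15],
    [[0,0,-0.7],[0,0,0],-0.15],
    [[0,0,-0.7],[0,0,0],-0.15],
    [[0,0,-0.7],[0,0,0],-0.15],
    [[0,0,-0.6],[0,0,0],0],
    [[0,0,0],[0,0,0],0],
  ],
)

```text
time_s: 24.4
ee_pos: [0.588, -0.1467, 0.1528]
eef_rot: [3.137, 0.001, 1.592]
force: [0.2, -0.0, 0.3]
grip_width: 0.047
grip_force: 0.0
```

```bash
python3 -c "
from h import *
plan(.593,.3827,.15,1.592)"
```

```text
t 24.4 pos [ 0.588  -0.1467  0.1528] rot [3.1374e+00 1.4000e-03 1.5920e+00] w 0.047 F [ 0.2 -0.   0.3] q [-0.3   0.47  1.42 -0.    1.25 -0.33]
shift now [17.64  0.54  0.07] turn [0.03 0.01 0.  ] shift after turn [17.64  0.54  0.09]
```

Call:
send_rows(
  motion=[
    [[0.98,0.03,0],[0,0,0],0],
    [[0.98,0.03,0],[0,0,0],0],
    [[0.98,0.03,0],[0,0,0],0],
    [[0.98,0.03,0],[0,0,0],0],
    [[0.98,0.03,0],[0,0,0],0],
    [[0.98,0.03,0],[0,0,0],0],
    [[0.98,0.03,0],[0,0,0],0],
    [[0.98,0.03,0],[0,0,0],0],
    [[0.98,0.03,0],[0,0,0],0],
  ],
)

```text
time_s: 25.3
ee_pos: [0.5891, 0.1195, 0.149]
eef_rot: [-3.14, 0.0, 1.592]
force: [0.1, -0.1, -0.0]
grip_width: 0.047
grip_force: 0.0
```

Call:
send_rows(
  motion=[
    [[0.98,0.03,0],[0,0,0],0],
    [[0.98,0.03,0],[0,0,0],0],
    [[0.98,0.03,0],[0,0,0],0],
    [[0.98,0.03,0],[0,0,0],0],
    [[0.98,0.03,0],[0,0,0],0],
    [[0.98,0.03,0],[0,0,0],0],
    [[0.98,0.03,0],[0,0,0],0],
    [[0.98,0.03,0],[0,0,0],0],
    [[0.98,0.03,0],[0,0,0],0],
    [[0,0,0],[0,0,0],0],
    [[0,0,0],[0,0,0],0],
  ],
)

```text
time_s: 26.4
ee_pos: [0.5916, 0.3831, 0.1487]
eef_rot: [-3.14, 0.001, 1.593]
force: [0.4, -0.9, -0.6]
grip_width: 0.047
grip_force: 0.0
```

```bash
python3 stem.py; python3 -c "
from h import *
plan(.5935,.383,.0265,1.592)"
```

```text
wrist [334.5  84.9] 842 ((604.615966796875, 497.88787841796875), 11.749310493469238)
wrist [474.5 186.5] 710 ((715.7874145507812, 427.041015625), 11.954523086547852)
wrist [ 43.7 233.8] 654 ((375.84368896484375, 382.5874938964844), 12.072866439819336)
wrist [316.9 237.3] 637 ((594.5269775390625, 383.8399963378906), 11.760588645935059)
t 26.5 pos [0.5921 0.3821 0.1496] rot [-3.1409e+00  6.0000e-04  1.5913e+00] w 0.0472 F [ 1.1 -1.   0.7] q [ 0.52  0.7   1.07 -0.    1.38  0.5 ]
shift now [0.03 0.05 4.1 ] turn [-0.01  0.   -0.01] shift after turn [0.03 0.05 4.1 ]
```

Call:
send_rows(
  motion=[
    [[0.03,0.07,0.6],[0,0,0],0],
    [[0,0,0.7],[0,0,0],0],
    [[0,0,0.7],[0,0,0],0],
    [[0,0,0.7],[0,0,0],0],
    [[0,0,0.7],[0,0,0],0],
    [[0,0,0.4],[0,0,0],0],
    [[0,0,0.3],[0,0,0],0],
    [[0,0,0],[0,0,0],-1],
    [[0,0,0],[0,0,0],-1],
    [[0,0,0],[0,0,0],-1],
    [[0,0,0],[0,0,0],-1],
  ],
  squeeze=35,
)

```text
time_s: 27.6
ee_pos: [0.5945, 0.3842, 0.0283]
eef_rot: [3.14, -0.001, 1.592]
force: [0.2, -0.3, 1.9]
grip_width: 0.0237
grip_force: 35.0
```

Call:
send_rows(
  motion=[
    [[0,0,-0.4],[0,0,0],-1],
    [[0,0,-0.7],[0,0,0],-1],
    [[0,0,-0.7],[0,0,0],-1],
    [[0,0,-0.7],[0,0,0],-1],
    [[0,0,-0.7],[0,0,0],-1],
    [[0,0,-0.7],[0,0,0],-1],
    [[0,0,-0.3],[0,0,0],-1],
    [[0,0,0],[0,0,0],-1],
  ],
)

```text
time_s: 28.4
ee_pos: [0.5944, 0.3842, 0.1549]
eef_rot: [3.139, -0.001, 1.592]
force: [0.1, 0.3, -2.6]
grip_width: 0.0235
grip_force: 35.0
```

```bash
python3 -c "
from h import *
plan(.585,-.0555,.155,1.592)"
```

```text
t 28.4 pos [0.5944 0.3842 0.1549] rot [ 3.1395e+00 -1.1000e-03  1.5920e+00] w 0.0235 F [ 0.1  0.3 -2.6] q [ 0.52  0.7   1.05 -0.    1.39  0.5 ]
shift now [-14.65  -0.62  -0.02] turn [ 0.02 -0.01  0.  ] shift after turn [-14.65  -0.62  -0.  ]
```

Call:
send_rows(
  motion=[
    [[-0.92,-0.04,0],[0,0,0],-1],
    [[-0.92,-0.04,0],[0,0,0],-1],
    [[-0.92,-0.04,0],[0,0,0],-1],
    [[-0.92,-0.04,0],[0,0,0],-1],
    [[-0.92,-0.04,0],[0,0,0],-1],
    [[-0.92,-0.04,0],[0,0,0],-1],
    [[-0.92,-0.04,0],[0,0,0],-1],
    [[-0.92,-0.04,0],[0,0,0],-1],
  ],
)

```text
time_s: 29.2
ee_pos: [0.5885, 0.1618, 0.152]
eef_rot: [-3.14, 0.0, 1.592]
force: [0.3, -0.2, -3.2]
grip_width: 0.0233
grip_force: 35.0
```

Call:
send_rows(
  motion=[
    [[-0.92,-0.04,0],[0,0,0],-1],
    [[-0.92,-0.04,0],[0,0,0],-1],
    [[-0.92,-0.04,0],[0,0,0],-1],
    [[-0.92,-0.04,0],[0,0,0],-1],
    [[-0.92,-0.04,0],[0,0,0],-1],
    [[-0.92,-0.04,0],[0,0,0],-1],
    [[-0.92,-0.04,0],[0,0,0],-1],
    [[-0.92,-0.04,0],[0,0,0],-1],
    [[0,0,0],[0,0,0],-1],
    [[0,0,0],[0,0,0],-1],
  ],
)

```text
time_s: 30.2
ee_pos: [0.5838, -0.0581, 0.1523]
eef_rot: [-3.14, -0.0, 1.591]
force: [0.1, 0.3, -3.7]
grip_width: 0.0239
grip_force: 35.0
```

```bash
python3 -c "
from h import *
plan(.585,-.0555,.0327,1.592)"
```

```text
t 30.2 pos [ 0.5838 -0.0581  0.1523] rot [-3.1401e+00 -5.0000e-04  1.5909e+00] w 0.0239 F [ 0.1  0.3 -3.7] q [-0.16  0.43  1.47  0.    1.24 -0.18]
shift now [0.08 0.05 3.99] turn [-0.01 -0.   -0.01] shift after turn [0.08 0.04 3.99]
```

Call:
send_rows(
  motion=[
    [[0.08,0.03,0.7],[0,0,0],-1],
    [[0,0,0.7],[0,0,0],-1],
    [[0,0,0.7],[0,0,0],-1],
    [[0,0,0.6],[0,0,0],-1],
    [[0,0,0.5],[0,0,0],-1],
    [[0,0,0.4],[0,0,0],-1],
    [[0,0,0.2],[0,0,0],-1],
    [[0,0,0.15],[0,0,0],-1],
    [[0,0,0.05],[0,0,0],-1],
    [[0,0,0.03],[0,0,0],-1],
    [[0,0,0],[0,0,0],-1],
  ],
)

```text
time_s: 31.3
ee_pos: [0.5853, -0.0555, 0.0333]
eef_rot: [3.141, 0.0, 1.592]
force: [-3.9, 0.9, 2.9]
grip_width: 0.0235
grip_force: 35.0
```

Call:
send_rows(
  motion=[
    [[0,0,0.02],[0,0,0],-1],
    [[0,0,0.0],[0,0,0],-1],
    [[0,0,0],[0,0,0],-0.15],
    [[0,0,0],[0,0,0],-0.15],
    [[0,0,0],[0,0,0],-0.15],
    [[0,0,-0.6],[0,0,0],-0.15],
    [[0,0,-0.7],[0,0,0],-0.15],
    [[0,0,-0.7],[0,0,0],-0.15],
    [[0,0,-0.7],[0,0,0],-0.15],
    [[0,0,-0.7],[0,0,0],-0.15],
    [[0,0,-0.6],[0,0,0],0],
    [[0,0,0],[0,0,0],0],
  ],
)

```text
time_s: 32.5
ee_pos: [0.5861, -0.0557, 0.1541]
eef_rot: [3.137, 0.001, 1.592]
force: [-0.2, -0.1, 0.4]
grip_width: 0.0467
grip_force: 0.0
```

Run:
```python
from h import *
plan(.47,-.38,.16,1.592)
t=camera("scene");cv2.imwrite("pics/s2.png",cv2.resize(t["pixels"][100:400,150:450,::-1],(600,600)))
```

```text
t 32.5 pos [ 0.5861 -0.0557  0.1541] rot [3.1374e+00 8.0000e-04 1.5919e+00] w 0.0467 F [-0.2 -0.1  0.4] q [-0.16  0.43  1.47  0.    1.24 -0.18]
shift now [-10.73  -4.1   -0.21] turn [ 0.04  0.01 -0.  ] shift after turn [-10.73  -4.1   -0.2 ]
```

View pics/s2.png

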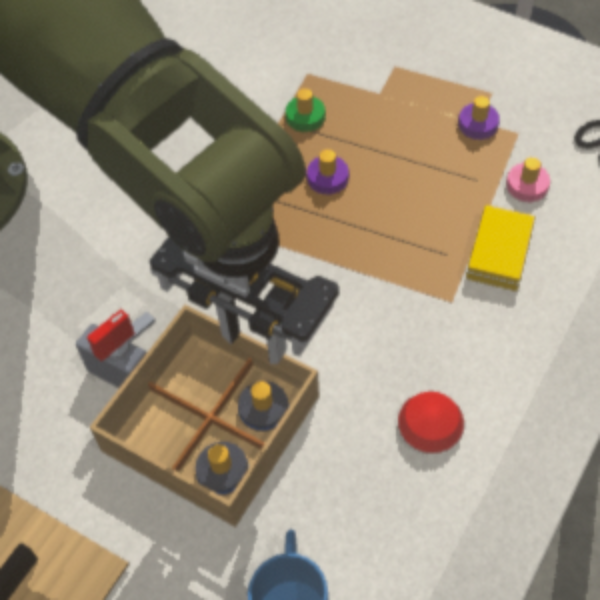

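Both weights stand upright in separate compartments, at crop (262,400) and (220,465), and the latch arm is clear. Next I'll go to the lid and re-measure it.

Call:
send_rows(
  motion=[
    [[-0.9,-0.34,0],[0,0,0],0],
    [[-0.9,-0.34,0],[0,0,0],0],
    [[-0.9,-0.34,0],[0,0,0],0],
    [[-0.9,-0.34,0],[0,0,0],0],
    [[-0.9,-0.34,0],[0,0,0],0],
    [[-0.9,-0.34,0],[0,0,0],0],
    [[-0.9,-0.34,0],[0,0,0],0],
    [[-0.9,-0.34,0],[0,0,0],0],
    [[-0.9,-0.34,0],[0,0,0],0],
    [[-0.9,-0.34,0],[0,0,0],0],
    [[-0.9,-0.34,0],[0,0,0],0],
    [[-0.9,-0.34,0],[0,0,0],0],
  ],
)

```text
time_s: 33.75
ee_pos: [0.4687, -0.3828, 0.1501]
eef_rot: [-3.14, -0.001, 1.592]
force: [0.3, -0.9, 0.1]
grip_width: 0.0466
grip_force: 0.0
```

```bash
cat > lid.py <<'E'
from h import *
c=camera("wrist");P=cloud(c);V=c["pixels"].max(-1);z=P[...,2]
b=[x for x in blobs((V<70)&(z>.04)&(z<.056)&(P[...,1]<-.2),300)]
for m,ce,s in b: print("bar",s[4],ce.round(),mrect(P[m][:,:2]),np.median(z[m]).round(4))
h=cv2.cvtColor(c["pixels"],cv2.COLOR_RGB2HSV)
for m,ce,s in blobs((abs(z-.015)<.004)&(h[...,0]>5)&(h[...,0]<30)&(h[...,1]>50),3000): print("lid",s,mrect(P[m][:,:2]),np.median(z[m]).round(4))
E
python3 lid.py; python3 -c "
from h import *
plan(.469,-.3835,.0236,1.592)"
```

```text
bar 2243 [315. 236.] (array([ 0.47  , -0.3827]), array([98.7, 14.9]), np.float64(-1.5543)) 0.0506
lid [  203   121   224   205 36046] (array([ 0.4695, -0.3836]), array([188.2, 188.1]), np.float64(-1.5493)) 0.0148
t 33.8 pos [ 0.4672 -0.3862  0.15  ] rot [-3.1399e+00 -4.0000e-04  1.5897e+00] w 0.047 F [-1.  -3.3  0.4] q [-0.75  0.47  1.42 -0.    1.26 -0.77]
shift now [0.09 0.07 4.21] turn [-0.01 -0.   -0.02] shift after turn [0.09 0.06 4.21]
```

Call:
send_rows(
  motion=[
    [[0.05,0.06,0.7],[0,0,0],0],
    [[0,0,0.7],[0,0,0],0],
    [[0,0,0.7],[0,0,0],0],
    [[0,0,0.7],[0,0,0],0],
    [[0,0,0.6],[0,0,0],0],
    [[0,0,0.5],[0,0,0],0],
    [[0,0,0.3],[0,0,0],0],
    [[0,0,0],[0,0,0],-1],
    [[0,0,0],[0,0,0],-1],
    [[0,0,0],[0,0,0],-1],
    [[0,0,0],[0,0,0],-1],
    [[0,0,0],[0,0,0],-1],
  ],
  squeeze=45,
)

```text
time_s: 35.0
ee_pos: [0.4712, -0.3808, 0.0265]
eef_rot: [3.142, 0.001, 1.592]
force: [-4.8, 0.8, 5.5]
grip_width: 0.0158
grip_force: 45.0
```

```bash
python3 -c "
from h import *
plan(.47,-.383,.0236,1.592)"
```

```text
t 35.0 pos [ 0.4712 -0.3808  0.0265] rot [3.1416e+00 6.0000e-04 1.5920e+00] w 0.0158 F [-4.8  0.8  5.5] q [-0.74  0.62  1.51 -0.    1.02 -0.76]
shift now [-0.07 -0.04  0.1 ] turn [ 0.    0.01 -0.  ] shift after turn [-0.07 -0.04  0.1 ]
```

Call:
send_rows(
  motion=[
    [[0,0,-0.3],[0,0,0],-1],
    [[0,0,-0.6],[0,0,0],-1],
    [[0,0,-0.7],[0,0,0],-1],
    [[0,0,-0.7],[0,0,0],-1],
    [[0,0,-0.7],[0,0,0],-1],
    [[0,0,-0.7],[0,0,0],-1],
    [[0,0,-0.7],[0,0,0],-1],
    [[0,0,-0.7],[0,0,0],-1],
    [[0,0,-0.3],[0,0,0],-1],
    [[0,0,0],[0,0,0],-1],
    [[0,0,0],[0,0,0],-1],
  ],
)

```text
time_s: 36.1
ee_pos: [0.4711, -0.3802, 0.1867]
eef_rot: [-3.141, -0.001, 1.592]
force: [-0.2, -0.5, -4.7]
grip_width: 0.0155
grip_force: 45.0
```

```bash
python3 -c "
from h import *
plan(.5403,-.1014,.16,1.590)
c=camera('wrist');P=cloud(c);z=P[...,2];h=cv2.cvtColor(c['pixels'],cv2.COLOR_RGB2HSV)
zz=get_obs()['ee_pos'][2]-.0245+.015
for m,ce,s in blobs((abs(z-zz)<.008)&(h[...,0]>5)&(h[...,0]<30)&(h[...,1]>50),3000):
  q=P[m];A=np.c_[q[:,:2],np.ones(len(q))];print('lid',s,mrect(q[:,:2]),np.linalg.lstsq(A,q[:,2],rcond=None)[0].round(4),np.median(q[:,2]),zz)
"
```

```text
t 36.1 pos [ 0.4711 -0.3802  0.1867] rot [-3.1406e+00 -1.0000e-03  1.5921e+00] w 0.0155 F [-0.2 -0.5 -4.7] q [-0.74  0.44  1.38  0.    1.33 -0.76]
shift now [9.24 2.51 0.9 ] turn [-0.01 -0.01  0.02] shift after turn [9.25 2.49 0.89]
lid [  128   107   372   238 65669] (array([ 0.4707, -0.3552]), array([188.7, 133.2]), np.float64(0.0188)) [-0.0017  0.0003  0.1759] 0.17498885642424775 0.1769183297425166
```

Call:
send_rows(
  motion=[
    [[0.85,0.226,0],[0,0,0],-1],
    [[0.85,0.226,0],[0,0,0],-1],
    [[0.85,0.226,0],[0,0,0],-1],
    [[0.85,0.226,0],[0,0,0],-1],
    [[0.85,0.226,0],[0,0,0],-1],
    [[0.85,0.226,0],[0,0,0],-1],
    [[0.85,0.226,0],[0,0,0],-1],
    [[0.85,0.226,0],[0,0,0],-1],
    [[0.85,0.226,0],[0,0,0],-1],
    [[0.85,0.226,0],[0,0,0],-1],
    [[0.85,0.226,0],[0,0,0],-1],
    [[0,0,0],[0,0,0],-1],
  ],
)

```text
time_s: 37.35
ee_pos: [0.54, -0.0959, 0.1867]
eef_rot: [-3.14, -0.001, 1.595]
force: [0.9, -1.0, -5.0]
grip_width: 0.0158
grip_force: 45.0
```

Call:
send_rows(
  motion=[
    [[0,0,0],[0,0,0],-1],
    [[0,0,0],[0,0,0],-1],
  ],
)

```text
time_s: 37.55
ee_pos: [0.5396, -0.0991, 0.1872]
eef_rot: [-3.141, -0.0, 1.592]
force: [0.4, 0.4, -4.2]
grip_width: 0.0155
grip_force: 45.0
```

```bash
python3 -c "
from h import *
plan(.5403,-.0989,.0853,1.590)"
```

```text
t 37.55 pos [ 0.5396 -0.0991  0.1872] rot [-3.1407e+00 -1.0000e-04  1.5915e+00] w 0.0155 F [ 0.4  0.4 -4.2] q [-0.25  0.31  1.55 -0.    1.28 -0.27]
shift now [0.   0.02 3.4 ] turn [-0.01 -0.    0.01] shift after turn [0.01 0.02 3.4 ]
```

Call:
send_rows(
  motion=[
    [[0,0,0.6],[0,0,0],-1],
    [[0,0,0.6],[0,0,0],-1],
    [[0,0,0.6],[0,0,0],-1],
    [[0,0,0.5],[0,0,0],-1],
    [[0,0,0.3],[0,0,0],-1],
    [[0,0,0.3],[0,0,0],-1],
    [[0,0,0],[0,0,0],-1],
  ],
)

```text
time_s: 38.25
ee_pos: [0.5395, -0.0987, 0.0998]
eef_rot: [-3.14, -0.0, 1.592]
force: [-0.9, 0.7, -5.0]
grip_width: 0.0156
grip_force: 45.0
```

Call:
send_rows(
  motion=[
    [[0,0,0.1],[0,0,0],-1],
    [[0,0,0.1],[0,0,0],-1],
    [[0,0,0.1],[0,0,0],-1],
    [[0,0,0.1],[0,0,0],-1],
    [[0,0,0.05],[0,0,0],-1],
    [[0,0,0],[0,0,0],-1],
  ],
)

```text
time_s: 38.85
ee_pos: [0.5404, -0.0985, 0.0875]
eef_rot: [3.14, 0.0, 1.592]
force: [3.6, -1.5, -3.5]
grip_width: 0.0156
grip_force: 45.0
```

Call:
send_rows(
  motion=[
    [[0,0,0.05],[0,0,0],-1],
    [[0,0,0.04],[0,0,0],-1],
    [[0,0,0],[0,0,0],-1],
  ],
)

```text
time_s: 39.15
ee_pos: [0.5404, -0.0985, 0.0855]
eef_rot: [3.14, 0.0, 1.592]
force: [1.3, 1.2, 6.0]
grip_width: 0.0158
grip_force: 45.0
```

```bash
python3 -c "
from h import *
plan(.5403,-.0989,.0853,1.590)"
```

```text
t 39.15 pos [ 0.5404 -0.0985  0.0855] rot [3.1401e+00 3.0000e-04 1.5921e+00] w 0.0158 F [1.3 1.2 6. ] q [-0.25  0.43  1.65  0.    1.07 -0.27]
shift now [-0.01 -0.01  0.01] turn [0.01 0.   0.02] shift after turn [-0.01 -0.01  0.01]
```

Seated. Release, rise, and check.

Call:
send_rows(
  motion=[
    [[0,0,0],[0,0,0],0],
    [[0,0,0],[0,0,0],0],
    [[0,0,0],[0,0,0],0],
    [[0,0,-0.7],[0,0,0],0],
    [[0,0,-0.7],[0,0,0],0],
    [[0,0,-0.7],[0,0,0],0],
    [[0,0,-0.7],[0,0,0],0],
    [[0,0,-0.7],[0,0,0],0],
    [[0,0,-0.7],[0,0,0],0],
    [[0,0,0],[0,0,0],0],
  ],
)

```text
time_s: 40.15
ee_pos: [0.5408, -0.0987, 0.213]
eef_rot: [3.138, 0.001, 1.592]
force: [0.7, -0.7, 0.7]
grip_width: 0.0471
grip_force: 0.0
```

```bash
cat > chk.py <<'E'
from h import *
c=camera("wrist");P=cloud(c);h=cv2.cvtColor(c["pixels"],cv2.COLOR_RGB2HSV);H,S,V=[h[...,i].astype(int) for i in range(3)];z=P[...,2]
for m,ce,s in blobs((H<6)&(S>150)&(V>60)&(z>.12)&(z<.135),100): print("knob",s,mrect(P[m][:,:2]))
for m,ce,s in blobs((V<70)&(z>.105)&(z<.115),300): print("bar",s,mrect(P[m][:,:2]),np.median(z[m]))
for m,ce,s in blobs((abs(z-.074)<.005)&(H>5)&(H<30)&(S>50),3000):
    q=P[m];A=np.c_[q[:,:2],np.ones(len(q))];print("lid",s,mrect(q[:,:2]),np.linalg.lstsq(A,q[:,2],rcond=None)[0].round(4),np.median(q[:,2]))
plan(.4165,-.1035,.19,1.370)
E
python3 chk.py
```

```text
knob [ 140  211   29   67 1255] (array([ 0.4176, -0.103 ]), array([50.8, 15.5]), np.float64(1.3612))
bar [ 304  179   19  118 2189] (array([ 0.5411, -0.1006]), array([98.6, 15.1]), np.float64(-1.5559)) 0.10961983468199818
lid [  202   123   221   202 34968] (array([ 0.5404, -0.101 ]), array([188.5, 188. ]), np.float64(0.0198)) [-0.0012 -0.0014  0.0743] 0.07379436813531404
t 40.2 pos [ 0.5402 -0.0985  0.2111] rot [3.1399e+00 4.0000e-04 1.5920e+00] w 0.0472 F [ 0.8 -0.2 -0.3] q [-0.25  0.29  1.52  0.    1.33 -0.27]
shift now [-0.08 -4.13  0.7 ] turn [0.01 0.   1.85] shift after turn [-0.98 -4.01  0.7 ]
```

The lid is home: level, centred, top at 74 mm. Now the knob.

Call:
send_rows(
  motion=[
    [[-0.02,-0.82,0],[0,0,0],0],
    [[-0.02,-0.82,0],[0,0,0],0],
    [[-0.02,-0.82,0],[0,0,0],0],
    [[-0.02,-0.82,0],[0,0,0],0],
    [[-0.02,-0.83,0],[0,0,0],0],
    [[0,0,0],[0,0,0.93],0],
    [[0,0,0],[0,0,0.92],0],
    [[0,0,0],[0,0,0],0],
    [[0,0,0],[0,0,0],0],
  ],
)

```text
time_s: 41.1
ee_pos: [0.4165, -0.104, 0.2097]
eef_rot: [-3.14, -0.0, 1.373]
force: [-0.0, 0.6, -0.1]
grip_width: 0.047
grip_force: 0.0
```

```bash
python3 -c "
from h import *
plan(.4164,-.1038,.0905,1.367)"
```

```text
t 41.1 pos [ 0.4165 -0.104   0.2097] rot [-3.1403e+00 -2.0000e-04  1.3733e+00] w 0.047 F [-0.   0.6 -0.1] q [-0.33  0.02  1.83 -0.    1.29 -0.13]
shift now [0.01 0.   3.97] turn [-0.01 -0.    0.05] shift after turn [ 0.01 -0.    3.97]
```

Call:
send_rows(
  motion=[
    [[0,0,0.7],[0,0,0.05],0],
    [[0,0,0.7],[0,0,0],0],
    [[0,0,0.7],[0,0,0],0],
    [[0,0,0.7],[0,0,0],0],
    [[0,0,0.6],[0,0,0],0],
    [[0,0,0.5],[0,0,0],0],
    [[0,0,0.07],[0,0,0],0],
    [[0,0,0],[0,0,0],-1],
    [[0,0,0],[0,0,0],-1],
    [[0,0,0],[0,0,0],-1],
    [[0,0,0],[0,0,0],-1],
    [[0,0,0],[0,0,0],-1],
  ],
  squeeze=30,
)

```text
time_s: 42.3
ee_pos: [0.4166, -0.1041, 0.0919]
eef_rot: [-3.141, 0.0, 1.364]
force: [-4.2, 0.8, 5.8]
grip_width: 0.0157
grip_force: 30.0
```

Call:
send_rows(
  motion=[
    [[0,0,0],[0,0,0.8],-1],
    [[0,0,0],[0,0,0.8],-1],
    [[0,0,0],[0,0,0.8],-1],
    [[0,0,0],[0,0,0.8],-1],
    [[0,0,0],[0,0,0.8],-1],
    [[0,0,0],[0,0,0.8],-1],
    [[0,0,0],[0,0,0.8],-1],
    [[0,0,0],[0,0,0.8],-1],
  ],
)

```text
time_s: 43.1
ee_pos: [0.4165, -0.104, 0.0919]
eef_rot: [-3.141, 0.0, 0.592]
force: [-5.1, 1.0, 6.0]
grip_width: 0.0158
grip_force: 30.0
```

Call:
send_rows(
  motion=[
    [[0,0,0],[0,0,0.8],-1],
    [[0,0,0],[0,0,0.8],-1],
    [[0,0,0],[0,0,0.8],-1],
    [[0,0,0],[0,0,0.8],-1],
    [[0,0,0],[0,0,0.8],-1],
    [[0,0,0],[0,0,0.8],-1],
    [[0,0,0],[0,0,0],-1],
    [[0,0,0],[0,0,0],-1],
  ],
)

```text
time_s: 43.9
ee_pos: [0.4165, -0.1039, 0.0919]
eef_rot: [-3.141, 0.0, 0.02]
force: [-5.0, 1.8, 6.9]
grip_width: 0.016
grip_force: 30.0
```

Locked. Release, rise clear, and check.

Call:
send_rows(
  motion=[
    [[0,0,0],[0,0,0],0],
    [[0,0,0],[0,0,0],0],
    [[0,0,0],[0,0,0],0],
    [[0,0,-0.7],[0,0,0],0],
    [[0,0,-0.7],[0,0,0],0],
    [[0,0,-0.7],[0,0,0],0],
    [[0,0,-0.7],[0,0,0],0],
    [[0,0,-0.7],[0,0,0],0],
    [[0,0,-0.7],[0,0,0],0],
    [[0,0,0],[0,0,0],0],
    [[0,0,0],[0,0,0],0],
  ],
)

```text
time_s: 45.0
ee_pos: [0.4167, -0.1041, 0.217]
eef_rot: [-3.142, -0.0, 0.02]
force: [0.0, 0.5, -0.3]
grip_width: 0.0468
grip_force: 0.0
```

```bash
python3 chk.py; python3 -c "
from h import *
c=camera('scene');cv2.imwrite('pics/end.png',c['pixels'][:,:,::-1])"
```

```text
knob [ 304  208   20   65 1141] (array([ 0.4173, -0.1035]), array([51.5, 15. ]), np.float64(0.0251))
bar [ 247   64  134   24 3029] (array([ 0.5402, -0.1013]), array([99.1, 15.6]), np.float64(-1.5509)) 0.10938836914082867
lid [  196     0   236   195 38889] (array([ 0.5249, -0.1013]), array([188.4, 155.2]), np.float64(-1.5519)) [-0.0011 -0.0015  0.0741] 0.07365843306670067
t 45.05 pos [ 0.4164 -0.104   0.2165] rot [-3.1412e+00  1.0000e-03  2.0000e-02] w 0.0469 F [ 1.2  0.5 -0.1] q [-0.33  0.02  1.82 -0.    1.3   1.22]
shift now [ 0.   -0.02  0.88] turn [-1.000e-02  1.000e-02 -1.125e+01] shift after turn [ 0.02 -0.    0.88]
```

View pics/end.png

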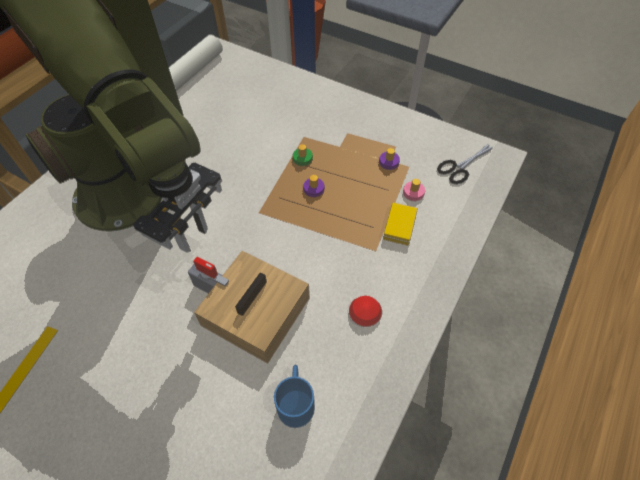

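The lid is seated with the latch arm over its edge at (215,278). The bystanders haven't moved and the gripper is clear, so I'm handing in.

```bash
python3 -c "
from station import *
print(hand_in())"
```

```text
the job is handed in; nothing more can be done
None
```

The job is handed in (no verdict was returned): both dark steel weights stand in separate compartments, the lid is level and home, the latch is locked, and the mug, pincushion, chalk box and look-alikes were left alone.

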